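# Move the snap-fit cover to the open junction box

## Robot

A 6-joint arm with a two-finger parallel gripper is mounted at the origin on the work surface. World frame = base frame: x ahead of the robot, y to its left, z up, the work surface at z = 0. Lengths are in m, angles in rad, forces in N, time in s.
With the tool pointing down it reaches from about 0.275 to 0.725 m from the base axis. Payload 15.9 kg.
Tool frame: the origin (TCP) lies where the fingers leave the gripper's body, on its centre line; the fingertips stand 73 mm ahead of it and the grasp point (between the pads) lies 54 mm ahead of it; z points along the fingers, y is the line along which they close (so a half turn about z gives the same grasp; the last joint's range is limited). The gripper opens to 85 mm and grips with 20 to 120 N. Pads are 22 mm wide; open, the fingers measure 114 mm over their backs; the gripper's body (76 mm by 85 mm) begins 54 mm behind the grasp point. The pads swing forward as they close: fully open they stand 13 mm farther back than shut.
Start: joints at [-1.11, 0.213, -0.034, 1.323, 0, 1.571], TCP at [0.222, -0.448, 0.304] pointing down, gripper open.
Joint ranges: [-2.98, 2.98], [-0.74, 1.72], [-1.14, 1.35], [-2.1, 2.04], [-1.57, 1.44], [-3.14, 3.14]. Speed limits (rad/s): [1.89, 1.89, 2.39, 2.57, 3.14, 3.14].

## Interface

Orientations are given as a unit quaternion [x, y, z, w].
In Python, from cell import * gives the robot as it stands.
- The arm moves only by the shell command python3 -m creep 'ROWS'. ROWS is JSON, a list of rows, each a list of 7 numbers: the shift along the tool's x, y, z in m, then the turn, a rotation vector about the tool's x, y, z in rad, then the closure, from -1 (fully open) to 1 (shut), so that 0 is half open. In form: [[dx, dy, dz, ax, ay, az, claw], ...]. A call has exactly 10 rows; each row shifts and turns the commanded pose from where the row before left it, along the tool's axes as they then stand; what a row does not reach is not made up. A row lasts 1/12 s, in which the tool goes at most 41.7 mm and 7.16 degrees, less where a joint would pass 70% of its speed; a pose out of reach is approached as far as the arm can. A call with a gripper value outside its range is refused whole. The fingers move at their own pace and stop on an object; the grip force is fixed at half the most. Time passes only in rows, so rows that do not move let the fingers close, or fill a call up. It gives the time, the measured TCP pose, the force, the opening and the grip force at its end, in the units of the state.
- sense(): the state, without advancing time (a new reading comes with each control period).
- grab_frame(name): name is "scene" or "top" or "wrist"; returns a dict with "img" (384x512x3 uint8, red, green, blue), "mtx" (3x3 intrinsics, pixels), "R" (3x3) and "t" (3): a world point X has camera coordinates R X + t. Camera axes: x right, y down, z forward; pixel columns grow to the right and rows downward; lengths in m; the calibration is good to about 2 mm. A picture is of the moment at which its call begins. There is no depth.
- hand_in(): hands the job in; it is judged then, once.
The state is a dict: "t": time; "joint_pos": joint angles; "dq": joint speeds; "joint_efforts": joint torques, N m; "position": TCP position; "orientation": TCP orientation; "force": force on the tool from outside, world axes, zero at the start; "wrist_torque": the same for the moment, N m; "gripper_width": opening from 0.0 (shut) to 1.0 (fully open); "grasp_force": force on a finger pad.
Only numpy, scipy, OpenCV 4.12 (cv2) and the standard library are available. Lean on these libraries where they do the work, as an engineer would, in place of code of your own. Each camera call takes 0.05 s, during which the arm holds its last target. There are 200 camera calls.

## Task

Press the two side tabs of the closed junction box's cover together to free it, lift the cover off, and fit it to the open junction box: with the tabs still held in, press it firmly home against the springy seal, then let go so that both hooks catch and it stays down, flush and level. Work gently, for the tabs are brittle and must be squeezed evenly, and leave the boxes and everything else on the bench undisturbed.

Things in the scene. Friction and masses are not known exactly. Their poses are not given: they have to be found in the camera images.
- cover_mid (a point): Centre of the snap-fit cover's grey cap (94 mm along x, 42 mm across y, 24 mm high), 12 mm above the cap's underside; z up; about 0.12 kg. Half-way along each long side a ribbed tab stands out, 26 mm wide and 19 mm high (1 to 20 mm above the underside): squeeze these. Turned half round it fits as well.
- cover: The same cover; origin at the centre of the cap's underside. Below it a plug reaches 12 mm down, 82 x 26.4 mm: play in the box 0.8 mm each side across, 3 mm each end; its last 4 mm taper to 21.4 mm across. Keep pulls and presses on it under 15 N: over 25 N of contact between cover and box (seal and hooks included) breaks something.
- tab_l (a joint): How far the tab on the cover's +y side is pressed in, m: 0 out, 0.004 at its stop. Sprung: 4 N to start, 9 N at the stop. A square hook below it catches under the box's lip and is clear only when this tab is in by 3 mm or more. The hook has no ramp, so the cover goes into a box only with both tabs held in.
- tab_r (a joint): The same for the tab on the -y side. Both hooks must be clear at once; the seal then lifts the cover 2 mm. If the squeeze is off-centre, one tab reaches its stop before the other is free, and the box pushes the hand sideways: shift with that push until it is gone.
- cover_top (a point): Middle of the cap's top face. The grip pads stuck on the tabs differ in thickness: each outer face stands somewhere from 26 to 32.5 mm from the cover's middle, so the middle of the squeeze can lie up to 3 mm to one side. The tabs are brittle: more than 25 N from the fingers on one breaks it; a grip of 12 to 18 N is right.
- box_a_mid (a point): The box that wears the cover at the start: rim centre, 45 mm above the bench; x along the box, z up. Grey plastic, fixed to the bench: 94 mm long (x), 40 mm wide (y), on a foot 126 x 44 mm. Cover latched, the cap's underside is about 1 mm above the rim.
- box_b_mid (a point): The open box, like the other, white terminal strip in view; the point is on its middle, 45 mm above the bench. Its frame is set stiffly to some height: the rim stands anywhere from 39 to 51 mm above the bench (to be found by feel). Mouth 88 (x) x 28 mm (y) between 3 mm thick lips along the long walls. Latched, the cap's underside is about 1 mm above the rim.
- box_b_seal (a joint): How far the open box's two black rubber sealing pads (one sprung seat) are pressed down, m. They meet the plug when the cap is 3 mm above the rim and push up 3.5 N there, 5.6 N with the cap on the rim (0.003); slow to spring back. The hooks pass below the lips only in the last 0.8 mm: press the cap onto the rim, then let the tabs go. Latched: about 0.0022.
- box_a: The box that wears the cover at the start; origin at the centre of its underside, on the bench. It has the same seal.
- box_b: The open box; origin at the centre of its underside, on the bench.
- screwdriver: bystander: a screwdriver lying between the boxes, about 160 mm long
- reel: bystander: a small plywood-flanged reel, 90 mm across, 50 mm high; origin under its middle
- tape_roll: bystander: a roll of clear packing tape, 90 mm across, 48 mm high; origin under its middle
- carton: bystander: a small closed carton, 90 x 130 x 60 mm; origin under its middle
- tape_measure: bystander: a tape measure, 65 x 40 x 60 mm; origin under its middle
- gland_nut: bystander: a steel ring nut lying flat, 36 mm across, 10 mm high; origin under its middle
- mug: bystander: a white mug, 76 mm across, 90 mm high; origin under its middle
There are look-alikes about, which are no part of the job. Leave any purple look-alike of the cover alone.

How it is judged:
On the way:
1. the cover is free and lifted clear of the box that wore it (its plug at least 20 mm above the rim) (z of cover_mid in the frame of box_a_mid above 0.044 m), for 0.1 s.
At the end, for the whole second after the job is handed in: The cover is latched on the open box: it alone keeps the seal pressed by over 1.4 mm (cap within about 1.6 mm of the rim), within 5 mm of the middle lengthwise and 3 mm across, turned under 0.09 rad (either way round), tilted under 0.04 rad, both tabs back out (under 1.8 mm in), at rest (value of joint box_b_seal above 0.0014 m and z of cover_mid in the frame of box_b_mid between 0.005 and 0.021 m and y of cover_mid in the frame of box_b_mid between -0.003 and 0.003 m and x of cover_mid in the frame of box_b_mid between -0.005 and 0.005 m and angle between the x axis of cover_mid and the x axis of box_b_mid, either way round below 0.09 rad and angle between the z axis of cover_mid and the z axis of box_b_mid, either way round below 0.04 rad and angle between cover_mid's own z axis and vertical below 0.2 rad and value of joint each of tab_l, tab_r below 0.0018 m and linear speed of cover below 0.02 m/s); the robot touches nothing.
It fails at once if a tab is squeezed with more than 25 N (contact force between the fingers and tab_l above 25 N or contact force between the fingers and tab_r above 25 N).
It fails at once if the cover is pulled or pressed against a box with more than 25 N (contact force between cover and box_a above 25 N or contact force between cover and box_b above 25 N).
It fails at once if the robot pushes on a box with more than 25 N (contact force between any of the fingers, the arm and box_a above 25 N or contact force between any of the fingers, the arm and box_b above 25 N).
It fails at once if a bystander is pushed more than 20 mm from its place (distance of any of screwdriver, reel, tape_roll, carton, tape_measure, gland_nut, mug from where it was at the start of the episode above 0.02 m).
It also fails if it takes over 67 s, if anything falls off the work surface, if the arm or the gripper's body presses on something with over 40 N, if the wrist force passes 120 N, or if a joint passes its speed limit or range.

## Working session

There is one attempt and no reset: what is moved stays moved. The work goes in short steps, Python scripts to look and compute and a shell command to move; the robot and the scene stay as the last step left them, time stands still between calls to the robot, and variables do not carry over. Pictures are saved under pics/ and viewed, at most 10 in all, crops included, and the job is handed in when it is done.

```bash
mkdir -p pics; ls
python3 - <<'E'
from cell import *
import cv2,numpy as np
s=sense();print({k:np.round(v,4).tolist() for k,v in s.items()})
for n in ["scene","top"]:
    f=grab_frame(n);cv2.imwrite(f"pics/{n}0.png",f["img"][:,:,::-1]);np.savez(f"pics/{n}0.npz",**f)
    print(n,np.round(f["mtx"],1).tolist(),np.round(f["R"],3).tolist(),np.round(f["t"],3).tolist())
E
```

```text
pics
{'t': 0.0, 'joint_pos': [-1.11, 0.2134, -0.0351, 1.3235, 0.0, 1.5708], 'dq': [-0.0024, -0.0005, -0.0008, -0.0002, 0.0001, 0.0001], 'joint_efforts': [0.0027, -68.6166, 48.712, 0.0175, 0.0001, 0.0], 'position': [0.2222, -0.4476, 0.3034], 'orientation': [0.9736, 0.2284, -0.0001, -0.0005], 'force': [0.0648, 0.1369, -0.6475], 'wrist_torque': [0.0133, 0.0136, 0.0043], 'grasp_force': 0.0, 'gripper_width': 0.9982}
scene [[416.5, 0.0, 257.1], [0.0, 416.5, 188.3], [0.0, 0.0, 1.0]] [[0.171, 0.985, 0.014], [0.829, -0.137, -0.542], [-0.532, 0.104, -0.84]] [-0.085, -0.456, 1.452]
top [[361.1, 0.0, 253.1], [0.0, 361.1, 189.8], [0.0, 0.0, 1.0]] [[-0.01, -1.0, 0.018], [-0.995, 0.008, -0.103], [0.103, -0.019, -0.994]] [-0.022, 0.606, 1.05]
```

View pics/scene0.png

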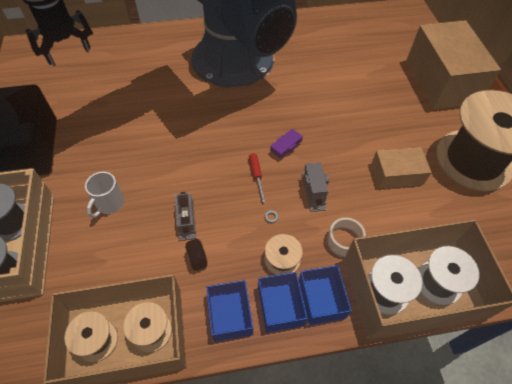

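View pics/top0.png

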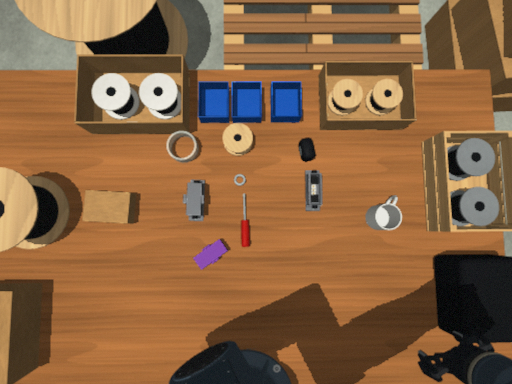

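The scene view has the closed box at about (316,186), the open one at (185,215), and the purple look-alike at (286,144). In the top view the closed box is at (196,199), the open one at (314,190), and the screwdriver lies between them at (245,220). Next I measure the grey parts.

```bash
cat > h.py <<'E'
import numpy as np,cv2
def ray(f,u,v,z):
    d=f["R"].T@np.linalg.solve(f["mtx"],[u,v,1.]);o=-f["R"].T@f["t"]
    return o+d*(z-o[2])/d[2]
def proj(f,X):
    p=f["mtx"]@(f["R"]@np.asarray(X,float)+f["t"]);return p[:2]/p[2]
E
python3 - <<'E'
from h import *
f=dict(np.load("pics/top0.npz"));g=dict(np.load("pics/scene0.npz"))
out=[]
for n,(F,cu,cv_) in {"A":(f,196,199),"B":(f,314,190),"As":(g,316,186),"Bs":(g,185,215)}.items():
    im=F["img"];c=im[cv_-30:cv_+30,cu-30:cu+30]
    out.append(cv2.resize(c,(390,290) if 0 else (300,300),interpolation=cv2.INTER_CUBIC))
    hsv=cv2.cvtColor(im,cv2.COLOR_RGB2HSV);m=((hsv[:,:,1]<80)).astype(np.uint8)
    w=np.zeros_like(m);w[cv_-30:cv_+30,cu-22:cu+22]=1
    k,l,st,ce=cv2.connectedComponentsWithStats(m*w)
    i=1+np.argmax(st[1:,4]);cs,_=cv2.findContours((l==i).astype(np.uint8),0,2)
    r=cv2.minAreaRect(max(cs,key=len));b=cv2.boxPoints(r)
    print(n,st[i],r)
    for z in (0.0,.045,.07):print(z,[np.round(ray(F,*p,z)[:2],4).tolist() for p in b],np.round(ray(F,*r[0],z)[:2],4))
cv2.imwrite("pics/crops.png",np.vstack([np.hstack(out[:2]),np.hstack(out[2:])])[:,:,::-1])
E
```

```text
A [183 180  22  41 730] ((193.5, 200.0), (40.0, 21.0), 90.0)
0.0 [[0.6415, 0.1877], [0.641, 0.1231], [0.518, 0.1227], [0.5186, 0.1865]] [0.5794 0.155 ]
0.045 [[0.6355, 0.1798], [0.6351, 0.1179], [0.517, 0.1174], [0.5176, 0.1787]] [0.576  0.1485]
0.07 [[0.6322, 0.1754], [0.6317, 0.1149], [0.5165, 0.1145], [0.5171, 0.1743]] [0.574  0.1448]
B [305 170  17  41 636] ((313.0, 190.0), (40.0, 16.0), 90.0)
0.0 [[0.67, -0.1902], [0.6696, -0.2401], [0.5451, -0.2364], [0.5456, -0.1871]] [ 0.6072 -0.2134]
0.045 [[0.6628, -0.1827], [0.6625, -0.2306], [0.5431, -0.2271], [0.5435, -0.1797]] [ 0.6026 -0.205 ]
0.07 [[0.6589, -0.1786], [0.6585, -0.2254], [0.5419, -0.2219], [0.5424, -0.1757]] [ 0.6001 -0.2004]
As [302 163  27  48 894] ((317.33050537109375, 186.19589233398438), (48.32512283325195, 24.900667190551758), 77.125)
0.0 [[0.4903, 0.1267], [0.4823, 0.2013], [0.6416, 0.1892], [0.6476, 0.1199]] [0.5684 0.1589]
0.045 [[0.5215, 0.1148], [0.5138, 0.186], [0.6658, 0.1745], [0.6715, 0.1084]] [0.5959 0.1456]
0.07 [[0.5388, 0.1082], [0.5313, 0.1775], [0.6792, 0.1663], [0.6848, 0.102]] [0.6112 0.1382]
Bs [175 193  21  47 634] ((184.40689086914062, 215.88278198242188), (46.17328643798828, 18.103918075561523), 85.2363510131836)
0.0 [[0.5276, -0.2389], [0.5307, -0.1896], [0.6726, -0.1921], [0.6693, -0.2382]] [ 0.6025 -0.2148]
0.045 [[0.557, -0.2339], [0.56, -0.1868], [0.6954, -0.1892], [0.6922, -0.2332]] [ 0.6284 -0.2108]
0.07 [[0.5734, -0.2311], [0.5763, -0.1853], [0.708, -0.1876], [0.7049, -0.2304]] [ 0.6429 -0.2086]
```

View pics/crops.png

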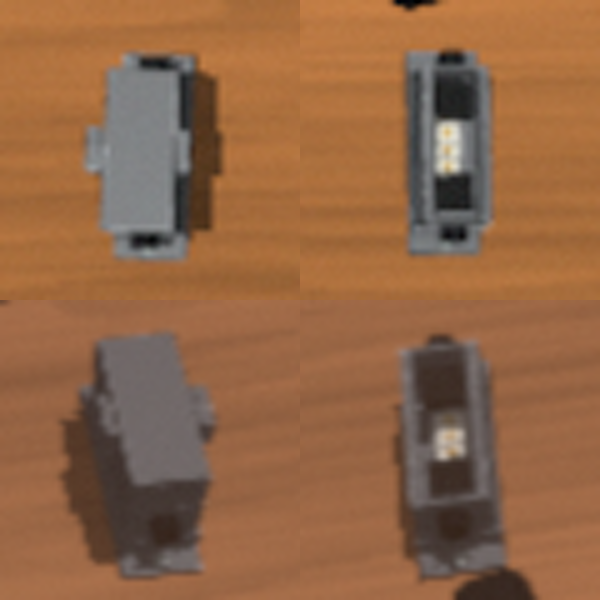

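The crops show cap A (top-left) with tabs on both sides and a slight turn, and open box B (top-right) with its mouth centred at about crop (449,146), which is near pixel (314,189). I'll get a wrist view over B on the way.

```bash
python3 -m creep '[[0,0,0,0,0,0.12,-1],[0,0,0,0,0,0.12,-1],[0,0,0,0,0,0.12,-1],[0,0,0,0,0,0.12,-1],[0.032,-0.02,0,0,0,0,-1],[0.032,-0.02,0,0,0,0,-1],[0.032,-0.02,0,0,0,0,-1],[0.032,-0.02,0,0,0,0,-1],[0.032,-0.02,0,0,0,0,-1],[0.032,-0.02,0,0,0,0,-1]]'
```

```text
t: 0.93
position: [0.4179, -0.3302, 0.3037]
orientation: [1.0, -0.01, -0.0, -0.0]
force: [0.1, -0.7, 0.0]
gripper_width: 1.002
grasp_force: 0.0
```

```bash
python3 -m creep '[[0.032,-0.02,0,0,0,0,-1],[0.032,-0.02,0,0,0,0,-1],[0.032,-0.02,0,0,0,0,-1],[0.02,-0.02,0,0,0,0,-1],[0.01,-0.02,0,0,0,0,-1],[0.01,-0.02,0,0,0,0,-1],[0,0,0,0,0,0,-1],[0,0,0,0,0,0,-1],[0,0,0,0,0,0,-1],[0,0,0,0,0,0,-1]]'
python3 - <<'E'
from cell import *
from h import *
f=grab_frame("wrist");cv2.imwrite("pics/wB.png",f["img"][:,:,::-1]);np.savez("pics/wB.npz",**f)
print(np.round(f["mtx"],1).tolist(),np.round(-f["R"].T@f["t"],3),np.round(f["R"],3).tolist())
for n,p in {"B":(.603,-.206,.045)}.items(): print(proj(f,p))
E
```

```text
t: 1.77
position: [0.5544, -0.2149, 0.3039]
orientation: [1.0, -0.01, -0.0, 0.0]
force: [0.2, -0.7, 0.3]
gripper_width: 0.996
grasp_force: 0.0
[[289.8, 0.0, 257.2], [0.0, 289.8, 188.8], [0.0, 0.0, 1.0]] [ 0.638 -0.216  0.374] [[-0.021, -1.0, -0.001], [-0.945, 0.02, 0.326], [-0.326, 0.008, -0.945]]
[248.76602105 122.19862532]
```

View pics/wB.png

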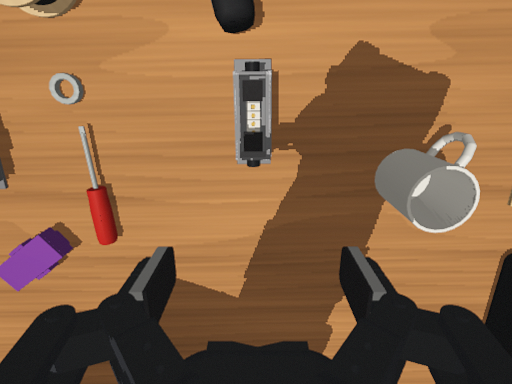

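The wrist view shows open box B clearly, with its mouth centre at about (253,115). I'll look at A the same way.

```bash
python3 -m creep '[[-0.004,-0.036,0,0,0,0,-1],[-0.004,-0.036,0,0,0,0,-1],[-0.004,-0.036,0,0,0,0,-1],[-0.004,-0.036,0,0,0,0,-1],[-0.004,-0.036,0,0,0,0,-1],[-0.004,-0.036,0,0,0,0,-1],[-0.004,-0.036,0,0,0,0,-1],[-0.004,-0.036,0,0,0,0,-1],[-0.004,-0.036,0,0,0,0,-1],[0,-0.036,0,0,0,0,-1]]'
python3 -m creep '[[0,0,0,0,0,0,-1],[0,0,0,0,0,0,-1],[0,0,0,0,0,0,-1],[0,0,0,0,0,0,-1],[0,0,0,0,0,0,-1],[0,0,0,0,0,0,-1],[0,0,0,0,0,0,-1],[0,0,0,0,0,0,-1],[0,0,0,0,0,0,-1],[0,0,0,0,0,0,-1]]'
python3 - <<'E'
from cell import *
from h import *
f=grab_frame("wrist");np.savez("pics/wA.npz",**f)
b=dict(np.load("pics/wB.npz"))
u,v=proj(f,(.577,.1435,.07)).astype(int);print(u,v)
c=lambda F,u,v:cv2.resize(F["img"][max(v-65,0):max(v-65,0)+130,u-40:u+40],(400,650),interpolation=cv2.INTER_CUBIC)[:600]
cv2.imwrite("pics/c2.png",np.hstack([c(f,u,v),c(b,253,110)])[:,:,::-1])
print("origins",u-40,max(v-65,0),213,45)
E
```

```text
t: 2.65
position: [0.5223, 0.0651, 0.3079]
orientation: [0.998, 0.048, -0.002, -0.032]
force: [0.2, -1.4, 0.6]
gripper_width: 1.007
grasp_force: 0.0
t: 3.48
position: [0.523, 0.0648, 0.3077]
orientation: [0.998, 0.047, -0.002, -0.032]
force: [0.1, -0.6, -0.2]
gripper_width: 1.0
grasp_force: 0.0
202 111
origins 162 46 213 45
```

View pics/c2.png

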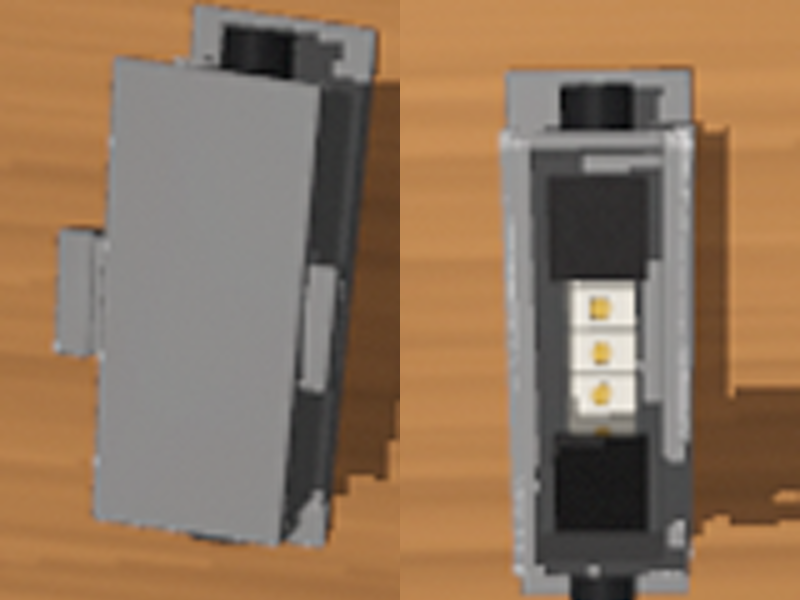

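The left crop shows cap A with corners at (115,58), (322,85), (282,545) and (93,520), and tab outer top edges at (60,230)-(53,353) and (335,265)-(327,390). The right crop shows the B rim's outer corners at about (502,132), (692,128), (690,590) and (523,592). The last move was clipped and the tool is now slightly tilted, so I'll compute the correction along with the positions.

```bash
cat >> h.py <<'E'
from scipy.spatial.transform import Rotation as Rn
def goal(s,xyz,yaw):
    """tool-frame turn (rotvec) then shift (in the turned tool frame) to reach TCP xyz, pointing down, tool x at yaw"""
    R0=Rn.from_quat(s["orientation"]);c,n=np.cos(yaw),np.sin(yaw)
    R1=Rn.from_matrix(np.array([[c,n,0],[n,-c,0],[0,0,-1.]]))
    return np.round((R0.inv()*R1).as_rotvec(),4),np.round(R1.inv().apply(np.array(xyz)-s["position"]),4)
E
cat > m.py <<'E'
from h import *
a=dict(np.load("pics/wA.npz"));b=dict(np.load("pics/wB.npz"))
P=lambda F,o,x,y,z:ray(F,o[0]+x/5-.5+.1,o[1]+y/(650/130)-.5+.1,z)
oa=(162,46);ob=(213-80,45)
q=[P(a,oa,*p,.07)[:2] for p in [(115,58),(322,85),(282,545),(93,520)]]
q=np.array(q);print("cap",np.round(q,4).tolist(),"sides",np.round(np.linalg.norm(q-np.roll(q,1,0),axis=1),4))
ca=q.mean(0);d=q[0]+q[1]-q[2]-q[3];ya=np.arctan2(d[1],d[0]);print("A",ca.round(4),"yaw",ya)
n=np.array([-np.sin(ya),np.cos(ya)])
for p in [(60,230),(53,353),(335,265),(327,390)]: print("tab y",round(float((P(a,oa,*p,.066)[:2]-ca)@n),4),"x",round(float((P(a,oa,*p,.066)[:2]-ca)@[n[1],-n[0]]),4))
for z in (.039,.045,.051):
    q=np.array([P(b,ob,*p,z)[:2] for p in [(502,132),(692,128),(690,590),(523,592)]])
    d=q[0]+q[1]-q[2]-q[3];print("B",z,q.mean(0).round(4),"yaw",np.arctan2(d[1],d[0]).round(4),np.linalg.norm(q-np.roll(q,1,0),axis=1).round(4),np.round(q,4).tolist())
E
python3 - <<'E'
from m import *
from cell import *
print(goal(sense(),(.577,.1435,.25),ya))
E
```

```text
cap [[0.6273, 0.1628], [0.626, 0.1214], [0.5329, 0.1248], [0.534, 0.1667]] sides [0.0934 0.0414 0.0931 0.0419]
A [0.5801 0.144 ] yaw -0.03892572660981178
tab y 0.0319 x 0.0124
tab y 0.0325 x -0.0129
tab y -0.0261 x 0.0132
tab y -0.0269 x -0.0124
B 0.039 [ 0.6058 -0.2107] yaw -0.0046 [0.1014 0.0408 0.1017 0.0397] [[0.6566, -0.1905], [0.6565, -0.2313], [0.5548, -0.2303], [0.5552, -0.1906]]
B 0.045 [ 0.6063 -0.2108] yaw -0.0046 [0.0996 0.0401 0.0998 0.0389] [[0.6562, -0.191], [0.6562, -0.2311], [0.5563, -0.23], [0.5567, -0.1911]]
B 0.051 [ 0.6069 -0.2109] yaw -0.0046 [0.0977 0.0393 0.098  0.0382] [[0.6559, -0.1915], [0.6558, -0.2308], [0.5578, -0.2298], [0.5581, -0.1916]]
(array([-0.0639,  0.005 ,  0.1338]), array([ 0.0509, -0.0807,  0.0577]))
```

A measures as 93 x 41.6 mm against the given 94 x 42, centre (0.580, 0.144), yaw -0.039. The tab faces are at +32.2 and -26.5 mm, so the squeeze middle sits about +2.9 mm along y. I'll level the tool and go above it.

```bash
python3 -m creep '[[0,0,0,-0.032,0.0025,0.067,-0.7],[0,0,0,-0.032,0.0025,0.067,-0.7],[0.009,-0.014,0,0,0,0,-0.7],[0.009,-0.014,0,0,0,0,-0.7],[0.009,-0.014,0.01,0,0,0,-0.7],[0.009,-0.014,0.01,0,0,0,-0.7],[0.009,-0.014,0.02,0,0,0,-0.7],[0.009,-0.014,0.018,0,0,0,-0.7],[0,0,0,0,0,0,-0.7],[0,0,0,0,0,0,-0.7]]'
python3 - <<'E'
from m import *
from cell import *
s=sense();print(s["joint_pos"],s["gripper_width"],s["force"],s["wrist_torque"],goal(s,(.5802,.1469,.1055),ya))
E
```

```text
t: 4.37
position: [0.5766, 0.0674, 0.2522]
orientation: [0.998, 0.044, -0.004, -0.034]
force: [-0.9, -0.8, 0.5]
gripper_width: 0.856
grasp_force: 0.0
cap [[0.6273, 0.1628], [0.626, 0.1214], [0.5329, 0.1248], [0.534, 0.1667]] sides [0.0934 0.0414 0.0931 0.0419]
A [0.5801 0.144 ] yaw -0.03892572660981178
tab y 0.0319 x 0.0124
tab y 0.0325 x -0.0129
tab y -0.0261 x 0.0132
tab y -0.0269 x -0.0124
B 0.039 [ 0.6058 -0.2107] yaw -0.0046 [0.1014 0.0408 0.1017 0.0397] [[0.6566, -0.1905], [0.6565, -0.2313], [0.5548, -0.2303], [0.5552, -0.1906]]
B 0.045 [ 0.6063 -0.2108] yaw -0.0046 [0.0996 0.0401 0.0998 0.0389] [[0.6562, -0.191], [0.6562, -0.2311], [0.5563, -0.23], [0.5567, -0.1911]]
B 0.051 [ 0.6069 -0.2109] yaw -0.0046 [0.0977 0.0393 0.098  0.0382] [[0.6559, -0.1915], [0.6558, -0.2308], [0.5578, -0.2298], [0.5581, -0.1916]]
[0.08741072 0.39657206 0.0847526  1.26387986 0.06923816 3.14057578] 0.8556156668914942 [-0.92089102 -0.78927249  0.52568918] [-0.04129556  0.02036331 -0.04501766] (array([-0.0688,  0.0092,  0.1271]), array([ 0.0005, -0.0796,  0.1467]))
```

Joint 6 reached its limit, which is what clipped the move. I'll take the grasp half a turn round.

```bash
python3 -m creep '[[0,0,0,-0.034,0.0045,0,-0.7],[0,0,0,-0.034,0.0045,0,-0.7],[0,0,0,0,0,-0.12,-0.7],[0,0,0,0,0,-0.12,-0.7],[0,0,0,0,0,-0.12,-0.7],[0,0,0,0,0,-0.12,-0.7],[0,0,0,0,0,-0.12,-0.7],[0,0,0,0,0,-0.12,-0.7],[0,0,0,0,0,-0.12,-0.7],[0,0,0,0,0,-0.12,-0.7]]'
python3 -m creep '[[0,0,0,0,0,-0.12,-0.7],[0,0,0,0,0,-0.12,-0.7],[0,0,0,0,0,-0.12,-0.7],[0,0,0,0,0,-0.12,-0.7],[0,0,0,0,0,-0.12,-0.7],[0,0,0,0,0,-0.12,-0.7],[0,0,0,0,0,-0.12,-0.7],[0,0,0,0,0,-0.12,-0.7],[0,0,0,0,0,-0.12,-0.7],[0,0,0,0,0,-0.12,-0.7]]'
python3 -m creep '[[0,0,0,0,0,-0.12,-0.7],[0,0,0,0,0,-0.12,-0.7],[0,0,0,0,0,-0.12,-0.7],[0,0,0,0,0,-0.12,-0.7],[0,0,0,0,0,-0.12,-0.7],[0,0,0,0,0,-0.12,-0.7],[0,0,0,0,0,-0.12,-0.7],[0,0,0,0,0,0,-0.7],[0,0,0,0,0,0,-0.7],[0,0,0,0,0,0,-0.7]]'
python3 - <<'E'
from m import *
from cell import *
s=sense();print(s["joint_pos"],s["gripper_width"],goal(s,(.5802,.1469,.1055),ya+np.pi))
E
```

```text
t: 5.2
position: [0.5778, 0.0587, 0.2548]
orientation: [0.862, 0.508, 0.005, -0.002]
force: [0.3, 0.4, 0.2]
gripper_width: 0.851
grasp_force: 0.0
t: 6.03
position: [0.5778, 0.0587, 0.2548]
orientation: [0.424, 0.905, 0.005, 0.002]
force: [-0.3, -0.0, 0.6]
gripper_width: 0.85
grasp_force: 0.0
t: 6.87
position: [0.5779, 0.0588, 0.2542]
orientation: [0.023, 1.0, 0.004, 0.003]
force: [-0.6, 0.4, 0.5]
gripper_width: 0.85
grasp_force: 0.0
cap [[0.6273, 0.1628], [0.626, 0.1214], [0.5329, 0.1248], [0.534, 0.1667]] sides [0.0934 0.0414 0.0931 0.0419]
A [0.5801 0.144 ] yaw -0.03892572660981178
tab y 0.0319 x 0.0124
tab y 0.0325 x -0.0129
tab y -0.0261 x 0.0132
tab y -0.0269 x -0.0124
B 0.039 [ 0.6058 -0.2107] yaw -0.0046 [0.1014 0.0408 0.1017 0.0397] [[0.6566, -0.1905], [0.6565, -0.2313], [0.5548, -0.2303], [0.5552, -0.1906]]
B 0.045 [ 0.6063 -0.2108] yaw -0.0046 [0.0996 0.0401 0.0998 0.0389] [[0.6562, -0.191], [0.6562, -0.2311], [0.5563, -0.23], [0.5567, -0.1911]]
B 0.051 [ 0.6069 -0.2109] yaw -0.0046 [0.0977 0.0393 0.098  0.0382] [[0.6559, -0.1915], [0.6558, -0.2308], [0.5578, -0.2298], [0.5581, -0.1916]]
[0.09824121 0.38686903 0.07705995 1.25322261 0.00750959 0.14483883] 0.8500601362140664 (array([ 0.0085,  0.0066, -0.0076]), array([0.0011, 0.0881, 0.1487]))
```

```bash
python3 -m creep '[[0,0,0,0.0085,0.0066,-0.0076,-0.7],[0,0.018,0,0,0,0,-0.7],[0,0.018,0,0,0,0,-0.7],[0.001,0.018,0,0,0,0,-0.7],[0,0.018,0,0,0,0,-0.7],[0,0.016,0,0,0,0,-0.7],[0,0,0,0,0,0,-0.7],[0,0,0,0,0,0,-0.7],[0,0,0,0,0,0,-0.7],[0,0,0,0,0,0,-0.7]]'
python3 - <<'E'
from h import *
from cell import *
s=sense();print(s["force"],goal(s,(.5802,.1469,.1055),-.039+np.pi))
f=grab_frame("wrist");np.savez("pics/wA2.npz",**f)
u,v=proj(f,(.5802,.144,.07));print(u,v,-f["R"].T@f["t"])
u0,v0=int(u)-60,int(v)-65;print(u0,v0)
cv2.imwrite("pics/c3.png",cv2.resize(f["img"][v0:v0+120,u0:u0+120],(600,600),interpolation=cv2.INTER_CUBIC)[:,:,::-1])
E
```

```text
t: 7.7
position: [0.5799, 0.1462, 0.2538]
orientation: [0.018, 1.0, -0.0, -0.0]
force: [0.9, -0.7, -0.0]
gripper_width: 0.85
grasp_force: 0.0
[ 0.89550448 -0.66754796 -0.04535152] (array([-0.0003, -0.0007,  0.0033]), array([-0.0002,  0.0007,  0.1483]))
254.60707670832548 186.2492761214475 [0.49488245 0.14937698 0.32429532]
194 121
```

View pics/c3.png

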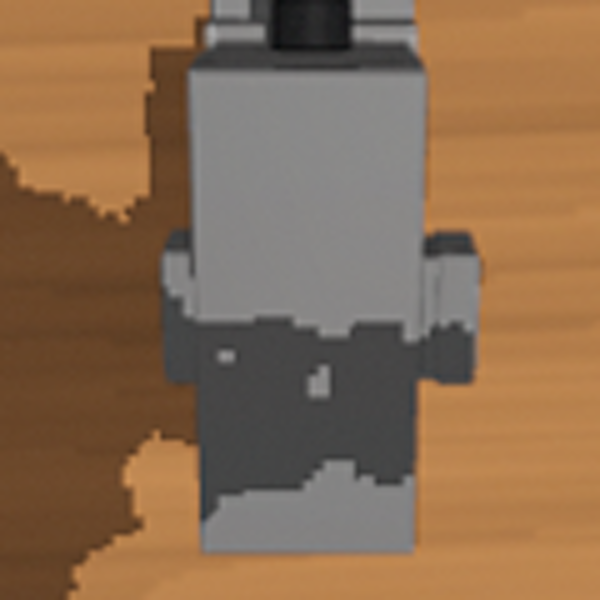

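The cap's top face spans (190,70), (425,70), (413,552), (200,552), with tab outer edges at about x=164 and x=479. I'll check this against the first measurement.

Run:
```python
from h import *
a=dict(np.load("pics/wA2.npz"))
P=lambda x,y,z:ray(a,194+x/5-.4,121+y/5-.4,z)[:2]
q=np.array([P(*p,.07) for p in [(190,70),(425,70),(413,552),(200,552)]])
c=q.mean(0);d=q[2]+q[3]-q[0]-q[1];y=np.arctan2(d[1],d[0]);n=np.array([-np.sin(y),np.cos(y)])
print(c,y,np.linalg.norm(q-np.roll(q,1,0),axis=1))
for p in [(163,255),(166,383),(480,260),(475,383)]:print((P(*p,.066)-c)@n,(P(*p,.066)-c)@[n[1],-n[0]])
```

```text
[0.57953494 0.14438591] -0.0411806926678942 [0.0936624  0.04098359 0.09366995 0.04164799]
-0.026656431038330576 -0.012142756766365283
-0.026856396441189447 0.013140589200419935
0.03196720673763515 -0.011434606698012597
0.03201212237725341 0.012892320814975555
```

Both views agree. Descending now.

```bash
python3 -m creep '[[0,0.0006,0.02,0,0,0.003,-0.7],[0,0,0.02,0,0,0,-0.7],[0,0,0.02,0,0,0,-0.7],[0,0,0.02,0,0,0,-0.7],[0,0,0.02,0,0,0,-0.7],[0,0,0.02,0,0,0,-0.7],[0,0,0.01,0,0,0,-0.7],[0,0,0.01,0,0,0,-0.7],[0,0,0.008,0,0,0,-0.6],[0,0,0,0,0,0,-0.5]]'
python3 -m creep '[[0,0,0,0,0,0,-0.48],[0,0,0,0,0,0,-0.46],[0,0,0,0,0,0,-0.44],[0,0,0,0,0,0,-0.43],[0,0,0,0,0,0,-0.42],[0,0,0,0,0,0,-0.41],[0,0,0,0,0,0,-0.40],[0,0,0,0,0,0,-0.39],[0,0,0,0,0,0,-0.38],[0,0,0,0,0,0,-0.38]]'
python3 -c "
from cell import *
s=sense();print(s)"
```

```text
t: 8.58
position: [0.5795, 0.1472, 0.1047]
orientation: [0.019, 1.0, -0.0, -0.001]
force: [0.9, -0.3, 0.7]
gripper_width: 0.747
grasp_force: 0.0
t: 9.42
position: [0.5799, 0.1475, 0.1058]
orientation: [0.019, 1.0, 0.0, -0.0]
force: [0.3, -2.1, 3.8]
gripper_width: 0.692
grasp_force: 2.9
{'t': 9.4167, 'joint_pos': array([ 2.49045668e-01,  5.19598630e-01, -1.07273662e-01,  9.44304904e-01,
        2.03660583e-04,  2.86567166e-01]), 'dq': array([ 0.00026421, -0.00023199, -0.0002131 , -0.00193691, -0.00033301,
        0.00044146]), 'joint_efforts': array([ 1.70753572e+00, -8.84836221e+01,  4.27297425e+01, -1.04291013e-01,
        9.20882598e-01, -1.13993150e-02]), 'position': array([0.57992339, 0.14754044, 0.10579262]), 'orientation': array([ 1.87596676e-02,  9.99823999e-01,  4.78081192e-05, -2.10592745e-04]), 'force': array([ 0.2813784 , -2.1155817 ,  3.80715465]), 'wrist_torque': array([-0.52688493, -0.08580964, -0.05774995]), 'grasp_force': 2.8797121345996857, 'gripper_width': 0.692294966251132}
```

The pads touched at 58.8 mm, as expected. The push is toward -y, so I'll shift with it and close in small steps, rising slightly to follow the pad swing.

```bash
python3 -m creep '[[0,-0.0005,-0.0005,0,0,0,-0.38],[0,0,0,0,0,0,-0.37],[0,0,-0.0002,0,0,0,-0.36],[0,0,0,0,0,0,-0.35],[0,0,-0.0002,0,0,0,-0.34],[0,0,0,0,0,0,-0.33],[0,0,-0.0002,0,0,0,-0.32],[0,0,0,0,0,0,-0.31],[0,0,0,0,0,0,-0.30],[0,0,0,0,0,0,-0.30]]'
python3 -c "
from cell import *
s=sense();print(s['force'],s['wrist_torque'],s['position'],s['gripper_width'],s['grasp_force'])"
```

```text
t: 10.25
position: [0.5798, 0.147, 0.1068]
orientation: [0.019, 1.0, 0.0, -0.0]
force: [1.8, 1.0, -1.0]
gripper_width: 0.653
grasp_force: 7.2
[ 1.75089748  1.04616394 -0.95295432] [ 0.30736992 -0.2820382  -0.00189147] [0.5798375  0.14703493 0.10683653] 0.653127378764301 7.182118445634842
```

```bash
python3 -m creep '[[0,0,0,0,0,0,-0.29],[0,0,-0.0002,0,0,0,-0.28],[0,0,0,0,0,0,-0.27],[0,0,-0.0002,0,0,0,-0.26],[0,0,0,0,0,0,-0.25],[0,0,-0.0002,0,0,0,-0.24],[0,0,0,0,0,0,-0.23],[0,0,0,0,0,0,-0.225],[0,0,0,0,0,0,-0.22],[0,0,0,0,0,0,-0.22]]'
python3 -c "
from cell import *
s=sense();print(s['force'],s['wrist_torque'],s['position'],s['gripper_width'],s['grasp_force'])"
```

```text
t: 11.08
position: [0.5799, 0.147, 0.1075]
orientation: [0.019, 1.0, 0.0, -0.0]
force: [1.2, -0.5, 4.1]
gripper_width: 0.612
grasp_force: 8.1
[ 1.17406412 -0.48788651  4.08954592] [ 0.09580034 -0.12534902 -0.01254584] [0.57988259 0.1470037  0.10748236] 0.6116587511050573 8.081108629703522
```

```bash
python3 -m creep '[[0,0,0,0,0,0,-0.215],[0,0,-0.0002,0,0,0,-0.21],[0,0,0,0,0,0,-0.205],[0,0,-0.0002,0,0,0,-0.20],[0,0,0,0,0,0,-0.195],[0,0,-0.0002,0,0,0,-0.19],[0,0,0,0,0,0,-0.19],[0,0,0,0,0,0,-0.19],[0,0,0,0,0,0,-0.19],[0,0,0,0,0,0,-0.19]]'
python3 -c "
from cell import *
s=sense();print(s['force'],s['wrist_torque'],s['position'],s['gripper_width'],s['grasp_force'])"
```

```text
t: 11.92
position: [0.5799, 0.1471, 0.108]
orientation: [0.019, 1.0, 0.0, -0.0]
force: [1.2, 2.1, 3.0]
gripper_width: 0.601
grasp_force: 11.1
[1.19018201 2.08168441 3.03913931] [ 0.54102104 -0.21531277 -0.01114656] [0.57987043 0.14708903 0.10804081] 0.6012527466368447 11.093328148126602
```

```bash
python3 -m creep '[[0,0.0003,0,0,0,0,-0.185],[0,0,0,0,0,0,-0.18],[0,0,0,0,0,0,-0.18],[0,0,-0.0005,0,0,0,-0.18],[0,0,-0.0005,0,0,0,-0.18],[0,0,-0.0005,0,0,0,-0.18],[0,0,-0.0005,0,0,0,-0.18],[0,0,0,0,0,0,-0.18],[0,0,0,0,0,0,-0.18],[0,0,0,0,0,0,-0.18]]'
python3 -c "
from cell import *
s=sense();print(s['force'],s['wrist_torque'],s['position'],s['gripper_width'],s['grasp_force'])"
```

```text
t: 12.75
position: [0.5798, 0.1472, 0.11]
orientation: [0.019, 1.0, -0.0, -0.0]
force: [0.3, -1.0, 3.0]
gripper_width: 0.592
grasp_force: 19.3
[ 0.32109467 -0.9953714   2.99569226] [-0.15591609 -0.11056294 -0.01040709] [0.57978689 0.14722873 0.10998592] 0.5922696805585005 19.30396020412445
```

```bash
python3 -m creep '[[0,0,0,0,0,0,-0.185],[0,0,-0.0005,0,0,0,-0.187],[0,0,-0.0005,0,0,0,-0.187],[0,0,-0.0005,0,0,0,-0.187],[0,0,-0.0005,0,0,0,-0.187],[0,0,-0.0005,0,0,0,-0.187],[0,0,-0.0005,0,0,0,-0.187],[0,0,0,0,0,0,-0.187],[0,0,0,0,0,0,-0.187],[0,0,0,0,0,0,-0.187]]'
python3 -c "
from cell import *
s=sense();print(s['force'],s['wrist_torque'],s['position'],s['gripper_width'],s['grasp_force'])"
```

```text
t: 13.58
position: [0.5798, 0.1473, 0.113]
orientation: [0.019, 1.0, 0.0, -0.0]
force: [0.1, 0.1, -2.3]
gripper_width: 0.592
grasp_force: 17.9
[ 0.13460659  0.14478316 -2.27298179] [-0.01324606 -0.01559392 -0.02135091] [0.57984102 0.14733092 0.11298606] 0.5920926384190363 17.914684116840363
```

```bash
python3 -m creep '[[0,0,-0.001,0,0,0,-0.19],[0,0,-0.002,0,0,0,-0.19],[0,0,-0.004,0,0,0,-0.19],[0,0,-0.008,0,0,0,-0.19],[0,0,-0.012,0,0,0,-0.19],[0,0,-0.012,0,0,0,-0.19],[0,0,-0.012,0,0,0,-0.19],[0,0,-0.012,0,0,0,-0.19],[0,0,-0.012,0,0,0,-0.19],[0,0,-0.012,0,0,0,-0.19]]'
python3 - <<'E'
from h import *
from cell import *
s=sense();print(s['force'],s['wrist_torque'],s['position'],s['gripper_width'],s['grasp_force'],s["joint_pos"],goal(s,(.55,-.21,.22),-.0046+np.pi))
for n in ["top","wrist"]:
    f=grab_frame(n);np.savez(f"pics/{n}_l.npz",**f)
a=dict(np.load("pics/wrist_l.npz"));t=dict(np.load("pics/top_l.npz"))
cv2.imwrite("pics/l.png",np.hstack([cv2.resize(a["img"],(400,300)),cv2.resize(t["img"][160:235,150:250],(400,300))])[:,:,::-1])
E
```

```text
t: 14.42
position: [0.58, 0.1473, 0.2015]
orientation: [0.019, 1.0, 0.0, 0.0]
force: [0.5, -0.1, -1.9]
gripper_width: 0.594
grasp_force: 14.4
[ 0.51284179 -0.10101612 -1.9033854 ] [-0.02444957 -0.02439886 -0.01949551] [0.57995465 0.14730432 0.20147403] 0.5942722097843698 14.364957064390182 [2.48651272e-01 4.50609458e-01 3.81333335e-02 1.15818529e+00
 2.01441546e-04 2.86223772e-01] (array([ 0.0002,  0.0001, -0.033 ]), array([ 0.0283, -0.3574, -0.0185]))
```

View pics/l.png

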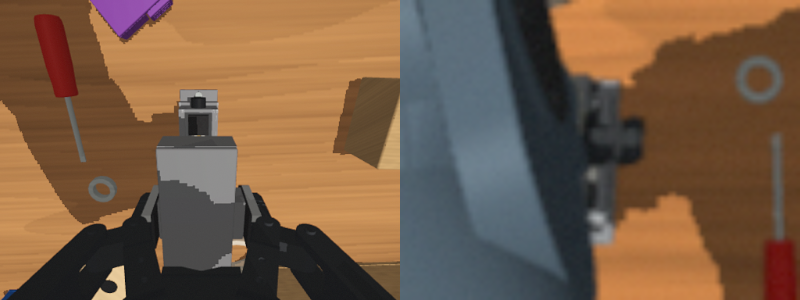

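The cover is off, level between the pads and gripped at 14 N. I'll carry it past B on the far side to get a fresh look at B.

```bash
python3 -m creep '[[0,-0.005,-0.01,0,0,0,-0.19],[-0.002,-0.015,-0.01,0,0,0,-0.19],[-0.006,-0.025,-0.01,0,0,0,-0.19],[-0.008,-0.03,-0.01,0,0,0,-0.19],[-0.008,-0.03,-0.005,0,0,0,-0.19],[-0.008,-0.03,0,0,0,0,-0.19],[-0.008,-0.03,0,0,0,0,-0.19],[-0.008,-0.03,0,0,0,0,-0.19],[-0.008,-0.03,0,0,0,0,-0.19],[-0.008,-0.03,0,0,0,0,-0.19]]'
python3 -m creep '[[-0.008,-0.03,0,0,0,0,-0.19],[-0.006,-0.03,0,0,0,0,-0.19],[-0.004,-0.025,0,0,0,0,-0.19],[-0.002,-0.015,0,0,0,0,-0.19],[0,-0.005,0,0,0,-0.015,-0.19],[0,0,0,0,0,-0.018,-0.19],[0,0,0,0,0,0,-0.19],[0,0,0,0,0,0,-0.19],[0,0,0,0,0,0,-0.19],[0,0,0,0,0,0,-0.19]]'
python3 - <<'E'
from h import *
from cell import *
s=sense();print(s['force'],s['grasp_force'],s["joint_pos"],goal(s,(.606,-.208,.2),-.0046+np.pi))
f=grab_frame("wrist");np.savez("pics/wB2.npz",**f)
u,v=proj(f,(.605,-.211,.045));print(u,v)
u0,v0=int(u)-60,max(int(v)-70,0);print(u0,v0)
cv2.imwrite("pics/c4.png",cv2.resize(f["img"][v0:v0+120,u0:u0+120],(600,600),interpolation=cv2.INTER_CUBIC)[:,:,::-1])
E
```

```text
t: 15.35
position: [0.634, -0.1118, 0.2449]
orientation: [0.019, 1.0, 0.0, -0.001]
force: [-0.1, -0.2, -1.5]
gripper_width: 0.593
grasp_force: 14.4
t: 16.18
position: [0.6504, -0.2146, 0.2452]
orientation: [0.002, 1.0, 0.0, -0.0]
force: [1.0, -0.5, -2.1]
gripper_width: 0.596
grasp_force: 14.4
[ 0.96711557 -0.45999128 -2.07056703] 14.362958818674088 [-3.18637596e-01  6.30695902e-01  4.43217630e-01  1.38378029e+00
 -7.21382893e-05 -3.15144541e-01] (array([ 0.0001, -0.0005,  0.0011]), array([0.0445, 0.0064, 0.0452]))
260.49155630207883 133.72887300079256
200 63
```

View pics/c4.png

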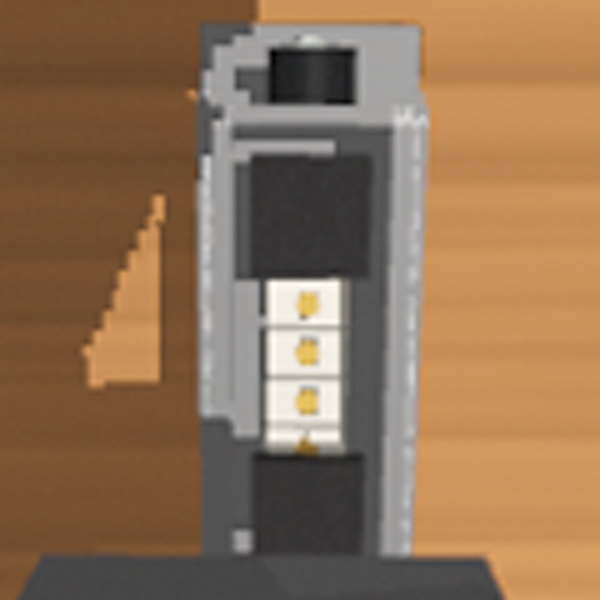

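The B rim's outer edges run from (197,110) to (203,555) on the left and (430,115) to (410,555) on the right. The middle terminal dot is at (307,352) here and at (600,352) in the first wrist crop, so I'll triangulate it and fit the edges.

Run:
```python
from h import *
b=dict(np.load("pics/wB.npz"));c=dict(np.load("pics/wB2.npz"))
pb=lambda x,y:(133+x/5-.4,45+y/5-.4); pc=lambda x,y:(200+x/5-.4,63+y/5-.4)
def tri(F,p,G,q):
    A=[];r=[]
    for H,(u,v) in((F,p),(G,q)):
        P=H["mtx"]@np.c_[H["R"],H["t"]]
        for k,w in((0,u),(1,v)):
            e=P[k]-w*P[2];A.append(e[:3]);r.append(-e[3])
    return np.linalg.lstsq(np.array(A),np.array(r),rcond=None)[0]
for p,q in [((600,352),(307,352)),((600,308),(307,402)),((600,393),(307,304))]: print("dot",tri(b,pb(*p),c,pc(*q)).round(4))
for z in (.039,.045,.051):
    for n,F,P,L,R in(("b",b,pb,[(502,132),(521,560)],[(692,128),(689,460)]),("c",c,pc,[(197,115),(203,555)],[(430,115),(410,555)])):
        l=np.array([ray(F,*P(*p),z)[:2] for p in L]);r=np.array([ray(F,*P(*p),z)[:2] for p in R])
        print(z,n,"L",l.round(4).tolist(),"R",r.round(4).tolist(),"mid",((l+r)/2).round(4).tolist())
    print(" x+ end (b,132)",ray(b,*pb(597,130),z)[:2].round(4)," x- end (c,112)",ray(c,*pc(313,112),z)[:2].round(4))
```

```text
dot [ 0.6084 -0.2101  0.0169]
dot [ 0.6186 -0.2102  0.0174]
dot [ 0.5987 -0.2099  0.017 ]
0.039 b L [[0.6566, -0.1905], [0.5629, -0.1905]] R [[0.6565, -0.2313], [0.5856, -0.2302]] mid [[0.6565, -0.2109], [0.5743, -0.2104]]
0.039 c L [[0.5628, -0.2302], [0.6451, -0.2311]] R [[0.563, -0.1883], [0.6453, -0.19]] mid [[0.5629, -0.2093], [0.6452, -0.2106]]
 x+ end (b,132) [ 0.6565 -0.2109]  x- end (c,112) [ 0.5624 -0.2094]
0.045 b L [[0.6562, -0.191], [0.5643, -0.191]] R [[0.6562, -0.2311], [0.5865, -0.23]] mid [[0.6562, -0.211], [0.5754, -0.2105]]
0.045 c L [[0.5629, -0.2299], [0.6433, -0.2307]] R [[0.563, -0.1889], [0.6435, -0.1905]] mid [[0.563, -0.2094], [0.6434, -0.2106]]
 x+ end (b,132) [ 0.6562 -0.211 ]  x- end (c,112) [ 0.5625 -0.2095]
0.051 b L [[0.6559, -0.1915], [0.5656, -0.1914]] R [[0.6558, -0.2308], [0.5875, -0.2297]] mid [[0.6559, -0.2111], [0.5765, -0.2106]]
0.051 c L [[0.5629, -0.2295], [0.6416, -0.2304]] R [[0.5631, -0.1894], [0.6418, -0.1911]] mid [[0.563, -0.2095], [0.6417, -0.2107]]
 x+ end (b,132) [ 0.6559 -0.2111]  x- end (c,112) [ 0.5625 -0.2096]
```

B's centre is (0.609, -0.2103) with yaw about -0.01. Its measured size, 94 x 40 mm, matches. Moving over it and down to just above the rim.

```bash
python3 -m creep '[[0.01,0.002,0.005,0,0,0.006,-0.19],[0.011,0.002,0.01,0,0,0,-0.19],[0.011,0.002,0.014,0,0,0,-0.19],[0.0094,0.001,0.014,0,0,0,-0.19],[0,0,0.014,0,0,0,-0.19],[0,0,0.014,0,0,0,-0.19],[0,0,0.014,0,0,0,-0.19],[0,0,0.012,0,0,0,-0.19],[0,0,0.008,0,0,0,-0.19],[0,0,0,0,0,0,-0.19]]'
python3 - <<'E'
from h import *
from cell import *
s=sense();print(s['force'],s['wrist_torque'],s['grasp_force'],goal(s,(.609,-.2074,.13),-.01+np.pi))
E
```

```text
t: 17.07
position: [0.6082, -0.2077, 0.1383]
orientation: [0.005, 1.0, 0.0, -0.001]
force: [-0.8, 0.8, -1.4]
gripper_width: 0.593
grasp_force: 14.4
[-0.77417921  0.82225575 -1.36826042] [ 0.01167785  0.11323794 -0.01885712] 14.350354671478271 (array([ 0.0008, -0.0029, -0.0003]), array([-0.0008,  0.0003,  0.0083]))
```

```bash
python3 -m creep '[[-0.0008,0.0003,0.003,0,0,0,-0.19],[0,0,0.003,0,0,0,-0.19],[0,0,0.002,0,0,0,-0.19],[0,0,0.001,0,0,0,-0.19],[0,0,0.001,0,0,0,-0.19],[0,0,0.001,0,0,0,-0.19],[0,0,0.001,0,0,0,-0.19],[0,0,0.001,0,0,0,-0.19],[0,0,0.001,0,0,0,-0.19],[0,0,0.001,0,0,0,-0.19]]'
python3 -c "
from cell import *
s=sense();print(s['force'],s['wrist_torque'],s['position'],s['gripper_width'],s['grasp_force'])"
```

```text
t: 17.9
position: [0.6097, -0.2079, 0.1249]
orientation: [0.005, 1.0, 0.0, -0.0]
force: [-0.3, -0.3, -0.8]
gripper_width: 0.592
grasp_force: 14.4
[-0.26729633 -0.31972159 -0.77086787] [ 0.00156391 -0.06063194  0.02971817] [ 0.60974001 -0.20794594  0.12488426] 0.5921369338192417 14.354525953531265
```

```bash
python3 -m creep '[[0,0.0003,0.0005,0,0,0,-0.19],[0,0,0.0005,0,0,0,-0.19],[0,0,0.0005,0,0,0,-0.19],[0,0,0.0005,0,0,0,-0.19],[0,0,0.0005,0,0,0,-0.19],[0,0,0.0005,0,0,0,-0.19],[0,0,0.0005,0,0,0,-0.19],[0,0,0.0005,0,0,0,-0.19],[0,0,0.0005,0,0,0,-0.19],[0,0,0.0005,0,0,0,-0.19]]'
python3 -c "
from cell import *
s=sense();print(s['force'],s['wrist_torque'],s['position'],s['gripper_width'],s['grasp_force'])"
```

```text
t: 18.73
position: [0.6097, -0.2076, 0.1199]
orientation: [0.005, 1.0, 0.0, -0.0]
force: [0.4, -0.8, -0.6]
gripper_width: 0.594
grasp_force: 14.4
[ 0.42324578 -0.80934261 -0.61013444] [-0.01308507  0.03168054 -0.02252732] [ 0.6097365  -0.20761842  0.11991355] 0.5941861323933911 14.354416877031326
```

```bash
python3 -m creep '[[0,0,0.0004,0,0,0,-0.19],[0,0,0.0004,0,0,0,-0.19],[0,0,0.0004,0,0,0,-0.19],[0,0,0.0004,0,0,0,-0.19],[0,0,0.0004,0,0,0,-0.19],[0,0,0.0004,0,0,0,-0.19],[0,0,0.0004,0,0,0,-0.19],[0,0,0.0004,0,0,0,-0.19],[0,0,0.0004,0,0,0,-0.19],[0,0,0.0004,0,0,0,-0.19]]'
python3 -c "
from cell import *
s=sense();print(s['force'],s['wrist_torque'],s['position'],s['gripper_width'],s['grasp_force'])"
```

```text
t: 19.57
position: [0.6097, -0.2076, 0.1159]
orientation: [0.005, 1.0, 0.0, -0.0]
force: [-1.0, 0.2, -1.6]
gripper_width: 0.6
grasp_force: 14.4
[-1.04817465  0.2413967  -1.63994092] [-0.03037665  0.01219606 -0.01354079] [ 0.60973292 -0.20759816  0.11590524] 0.6002341384808114 14.354824125766754
```

```bash
python3 -m creep '[[0,0,0.0004,0,0,0,-0.19],[0,0,0.0004,0,0,0,-0.19],[0,0,0.0004,0,0,0,-0.19],[0,0,0.0004,0,0,0,-0.19],[0,0,0.0004,0,0,0,-0.19],[0,0,0.0004,0,0,0,-0.19],[0,0,0.0004,0,0,0,-0.19],[0,0,0.0004,0,0,0,-0.19],[0,0,0.0,0,0,0,-0.19],[0,0,0.0,0,0,0,-0.19]]'
python3 -c "
from cell import *
s=sense();print(s['force'],s['wrist_torque'],s['position'],s['gripper_width'],s['grasp_force'])"
```

```text
t: 20.4
position: [0.6098, -0.2076, 0.1128]
orientation: [0.005, 1.0, -0.0, -0.0]
force: [-0.5, 0.8, 3.3]
gripper_width: 0.596
grasp_force: 15.8
[-0.50558122  0.84878732  3.3041953 ] [0.08332672 0.16086921 0.00126672] [ 0.6098016  -0.20764112  0.1128095 ] 0.5963653815983513 15.786518454551697
```

That's contact, about 4.8 N net, consistent with the seal. I'll press on gently.

```bash
python3 -m creep '[[0,0,0.0002,0,0,0,-0.19],[0,0,0.0002,0,0,0,-0.19],[0,0,0.0002,0,0,0,-0.19],[0,0,0.0002,0,0,0,-0.19],[0,0,0.0002,0,0,0,-0.19],[0,0,0.0002,0,0,0,-0.19],[0,0,0.0002,0,0,0,-0.19],[0,0,0.0,0,0,0,-0.19],[0,0,0.0,0,0,0,-0.19],[0,0,0.0,0,0,0,-0.19]]'
python3 -c "
from cell import *
s=sense();print(s['force'],s['wrist_torque'],s['position'],s['gripper_width'],s['grasp_force'])"
```

```text
t: 21.23
position: [0.6098, -0.2077, 0.1115]
orientation: [0.005, 1.0, -0.0, -0.0]
force: [-1.2, 0.0, 6.0]
gripper_width: 0.592
grasp_force: 16.6
[-1.22209308  0.02513068  5.97096031] [0.07208725 0.28510436 0.02308161] [ 0.60980524 -0.20766198  0.1115326 ] 0.591965129908335 16.575500071048737
```

```bash
python3 -m creep '[[0,0,0.0002,0,0,0,-0.19],[0,0,0.0002,0,0,0,-0.19],[0,0,0.0002,0,0,0,-0.19],[0,0,0,0,0,0,-0.19],[0,0,0,0,0,0,-0.19],[0,0,0,0,0,0,-0.19],[0,0,0,0,0,0,-0.19],[0,0,0,0,0,0,-0.19],[0,0,0.0,0,0,0,-0.19],[0,0,0.0,0,0,0,-0.19]]'
python3 - <<'E'
from h import *
from cell import *
s=sense();print(s['force'],s['wrist_torque'],s['position'],s['gripper_width'],s['grasp_force'])
f=grab_frame("wrist");np.savez("pics/wB3.npz",**f)
u,v=proj(f,(.562,-.2095,.045));print(u,v)
a=f["img"][int(v)-60:int(v)+90,int(u)-90:int(u)+110]
cv2.imwrite("pics/c5.png",cv2.resize(a,(800,600),interpolation=cv2.INTER_CUBIC)[:,:,::-1])
E
```

```text
t: 22.07
position: [0.6098, -0.2076, 0.1114]
orientation: [0.005, 1.0, -0.0, -0.0]
force: [-3.4, 1.3, 11.6]
gripper_width: 0.596
grasp_force: 18.6
[-3.36801597  1.30832717 11.62747125] [ 0.25870831  0.74903952 -0.00093502] [ 0.60984172 -0.20763554  0.11137223] 0.5959156527652515 18.61926019191742
251.92383609088643 169.24050366287037
```

View pics/c5.png

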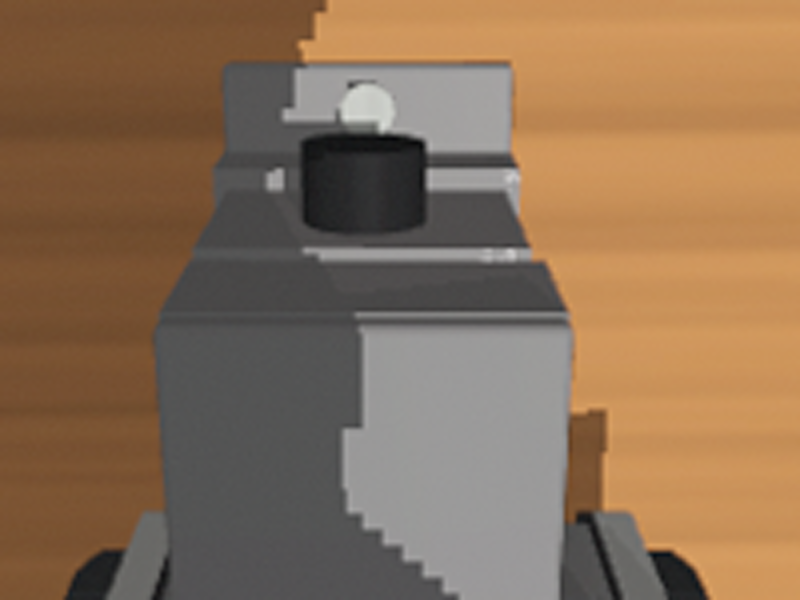

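The cap sits almost on the rim. The torque puts the contact toward the -x end, so the cover is pitched slightly in the grip. I'll tilt the tool a little to lift that end.

```bash
python3 -m creep '[[0,0,0,0,0.001,0,-0.19],[0,0,0,0,0.001,0,-0.19],[0,0,0,0,0.001,0,-0.19],[0,0,0,0,0.001,0,-0.19],[0,0,0,0,0.001,0,-0.19],[0,0,0,0,0.001,0,-0.19],[0,0,0,0,0,0,-0.19],[0,0,0,0,0,0,-0.19],[0,0,0.0,0,0,0,-0.19],[0,0,0.0,0,0,0,-0.19]]'
python3 - <<'E'
from h import *
from cell import *
s=sense();print(s['force'],s['wrist_torque'],s['position'],s['orientation'],s['gripper_width'],s['grasp_force'])
E
```

```text
t: 22.95
position: [0.6101, -0.2076, 0.1114]
orientation: [0.005, 1.0, -0.0, -0.003]
force: [-2.9, 1.1, 10.6]
gripper_width: 0.596
grasp_force: 18.1
[-2.9157265   1.07735264 10.59723245] [0.26120941 0.30861587 0.01595566] [ 0.61009382 -0.20763585  0.11140972] [ 5.22454001e-03  9.99982560e-01 -5.92474574e-05 -2.75310125e-03] 0.5956910978678736 18.070259392261505
```

Pitch is nearly balanced now. I'll add a small roll correction the same way, then a final touch of press.

```bash
python3 -m creep '[[0.0003,0,0,-0.001,0.0005,0,-0.19],[0,0,0,-0.001,0.0005,0,-0.19],[0,0,0,-0.001,0,0,-0.19],[0,0,0,-0.001,0,0,-0.19],[0,0,0,0,0,0,-0.19],[0,0,0,0,0,0,-0.19],[0,0,0,0,0,0,-0.19],[0,0,0,0,0,0,-0.19],[0,0,0,0,0,0,-0.19],[0,0,0,0,0,0,-0.19]]'
python3 - <<'E'
from h import *
from cell import *
s=sense();print(s['force'],s['wrist_torque'],s['position'],s['orientation'],s['gripper_width'],s['grasp_force'])
E
```

```text
t: 23.78
position: [0.6101, -0.2079, 0.1115]
orientation: [0.005, 1.0, 0.002, -0.003]
force: [0.3, 0.2, 8.4]
gripper_width: 0.596
grasp_force: 17.4
[0.34714161 0.20424745 8.42758507] [-0.095626   -0.16236674  0.04910803] [ 0.61006156 -0.20786405  0.11145562] [ 0.0052811   0.99998017  0.0017367  -0.00295912] 0.5956890462344401 17.427339255809784
```

Balanced on the rim. Pressing to about 12 N, then starting the release while following the pad swing downward.

```bash
python3 -m creep '[[0,0,0.0001,0.0005,-0.0005,0,-0.19],[0,0,0.0001,0,0,0,-0.19],[0,0,0.0001,0,0,0,-0.19],[0,0,0.0001,0,0,0,-0.19],[0,0,0,0,0,0,-0.19],[0,0,0,0,0,0,-0.19],[0,0,0,0,0,0,-0.19],[0,0,0,0,0,0,-0.19],[0,0,0,0,0,0,-0.19],[0,0,0,0,0,0,-0.19]]'
python3 - <<'E'
from cell import *
s=sense();print(s['force'],s['wrist_torque'],s['position'],s['gripper_width'],s['grasp_force'])
E
```

```text
t: 24.62
position: [0.6101, -0.2078, 0.1114]
orientation: [0.005, 1.0, 0.001, -0.003]
force: [-1.4, 0.8, 13.6]
gripper_width: 0.595
grasp_force: 19.0
[-1.44271173  0.76847515 13.58174485] [0.02506953 0.16044896 0.04985479] [ 0.61007819 -0.20780986  0.11138703] 0.5954218328995089 18.971115052700043
```

```bash
python3 -m creep '[[0,0,0,0,0,0,-0.2],[0,0,0,0,0,0,-0.21],[0,0,0.0001,0,0,0,-0.22],[0,0,0.0001,0,0,0,-0.23],[0,0,0.0001,0,0,0,-0.24],[0,0,0.0001,0,0,0,-0.25],[0,0,0.0001,0,0,0,-0.26],[0,0,0,0,0,0,-0.27],[0,0,0,0,0,0,-0.27],[0,0,0,0,0,0,-0.27]]'
python3 - <<'E'
from cell import *
s=sense();print(s['force'],s['wrist_torque'],s['position'],s['gripper_width'],s['grasp_force'])
E
```

```text
t: 25.45
position: [0.61, -0.2078, 0.1105]
orientation: [0.005, 1.0, 0.002, -0.003]
force: [-0.4, 1.6, 8.9]
gripper_width: 0.634
grasp_force: 6.9
[-0.40356755  1.60901525  8.91849511] [-0.01750256 -0.04098164  0.02318017] [ 0.60999464 -0.2078323   0.11052911] 0.6339693078249428 6.937333345413208
```

```bash
python3 -m creep '[[0,0,0.0001,0,0,0,-0.285],[0,0,0.0001,0,0,0,-0.30],[0,0,0.0001,0,0,0,-0.315],[0,0,0.0001,0,0,0,-0.33],[0,0,0.0001,0,0,0,-0.345],[0,0,0,0,0,0,-0.36],[0,0,0,0,0,0,-0.38],[0,0,0,0,0,0,-0.40],[0,0,0,0,0,0,-0.45],[0,0,0,0,0,0,-0.5]]'
python3 - <<'E'
from cell import *
s=sense();print(s['force'],s['wrist_torque'],s['position'],s['gripper_width'],s['grasp_force'])
E
```

```text
t: 26.28
position: [0.6091, -0.2075, 0.109]
orientation: [0.005, 1.0, 0.002, -0.004]
force: [-0.1, -0.1, 0.5]
gripper_width: 0.755
grasp_force: 0.0
[-0.10906074 -0.08905731  0.46576442] [-0.01123681 -0.02934717  0.01151066] [ 0.60913744 -0.2075332   0.10900627] 0.7545601158414713 0.0
```

```bash
python3 -m creep '[[0,0,0,0,0,0,-0.8],[0,0,0,0,0,0,-0.8],[0,0,-0.005,0,0,0,-0.8],[0,0,-0.015,0,0,0,-0.8],[0,0,-0.02,0,0,0,-0.8],[0,0,-0.02,0,0,0,-0.8],[0.01,0,-0.02,0,0,0,-0.8],[0.01,0,-0.02,0,0,0,-0.8],[0.01,0,-0.02,0,0,0,-0.8],[0,0,0,0,0,0,-0.8]]'
python3 - <<'E'
from h import *
from cell import *
s=sense();print(s['force'],s['position'])
f=grab_frame("wrist");g=grab_frame("scene");np.savez("pics/wE.npz",**f)
u,v=proj(f,(.609,-.21,.07)).astype(int);a,b=proj(g,(.609,-.21,.05)).astype(int);print(u,v,a,b)
A=f["img"][max(v-75,0):max(v-75,0)+150,u-50:u+50];print(u-50,max(v-75,0),A.shape)
B=g["img"][b-40:b+40,a-27:a+26]
cv2.imwrite("pics/e.png",np.hstack([cv2.resize(A,(400,600),interpolation=2),cv2.resize(B,(400,600),interpolation=2)])[:,:,::-1])
E
```

```text
t: 27.12
position: [0.5803, -0.2082, 0.2342]
orientation: [0.005, 1.0, 0.001, -0.001]
force: [0.4, -1.0, 0.6]
gripper_width: 0.9
grasp_force: 0.0
[ 0.37109434 -0.99965766  0.59396869] [ 0.58027177 -0.20821989  0.23423794]
254 223 183 208
204 148 (150, 100, 3)
```

View pics/e.png

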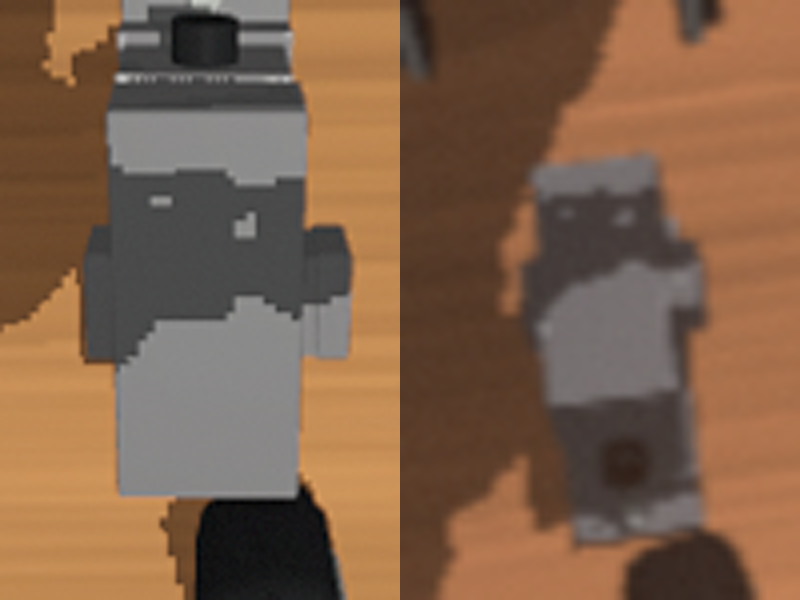

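The cover is seated on B with both tabs visible. I'll check its pose and whether both tabs are back out, since a hook still on the lip would hold its tab in by about 3 mm.

Run:
```python
from h import *
a=dict(np.load("pics/wE.npz"))
P=lambda x,y,z:ray(a,204+x/4-.4,148+y/4-.4,z)[:2]
for zt in (.07,.074,.078):
    q=np.array([P(*p,zt) for p in [(107,110),(306,110),(299,495),(118,495)]])
    c=q.mean(0);d=q[2]+q[3]-q[0]-q[1];y=np.arctan2(d[1],d[0]);n=np.array([-np.sin(y),np.cos(y)])
    print(zt,c.round(4),y.round(4),np.linalg.norm(q-np.roll(q,1,0),axis=1).round(4))
    print("  tabs",[round(float((P(*p,zt-.004)-c)@n),4) for p in [(86,255),(83,360),(352,257),(350,357)]])
```

```text
0.07 [ 0.6115 -0.2096] -0.0091 [0.0952 0.042  0.0952 0.043 ]
  tabs [-0.0272, -0.0289, 0.0324, 0.0329]
0.074 [ 0.6095 -0.2095] -0.0091 [0.0935 0.0412 0.0936 0.0423]
  tabs [-0.0267, -0.0284, 0.0319, 0.0323]
0.078 [ 0.6075 -0.2095] -0.0091 [0.0919 0.0405 0.092  0.0415]
  tabs [-0.0263, -0.0279, 0.0313, 0.0318]
```

```bash
python3 -c "
from cell import *
print(hand_in())"
```

```text
the job is handed in; nothing more can be done
None
```

The job is handed in: the cover is off the closed box and pressed home on the open one, and the camera shows it central with both tabs back out. `hand_in()` gave no verdict, and the latch and level were judged from that picture, not by a pull test.

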